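# Wedge the tortilla press tight between its cleats

## Task

The tortilla press has worked loose between its cleats on the shelf. Take the wooden mallet and drive the wedge in beside the press with separate light taps, drawing the mallet clear between them, until the press is hard against the back cleat and one more firm tap no longer moves the wedge forward; do not hit or force it so hard that it could split. Then lay the mallet down flat on the shelf, clear of the wedge and the press, and leave the other kitchen things where they are.

Things in the scene. Friction and masses are not known exactly. Their poses are not given: they have to be found in the camera images.
- cleat: L-shaped dark wooden cleat screwed to the shelf, 26 mm high: back cleat 272 mm long and end cleat. Origin: at shelf height, in the middle of the press's place. x points from the near side to the back cleat (inner face at x = +100 mm); y is the direction in which the wedge is driven (end cleat's inner face at y = +120 mm)
- slot_mouth (a point): point fixed to the L cleat's frame, nominal middle of the slot's mouth (cleat x -118, y -115, z 26 mm). On the slot's near side is a separate angled dark cleat, 115 x 36 x 26 mm, from cleat y -115 to 0. It was fixed by eye, up to 3 mm off either way, so the depth at which the wedge stops differs by up to 18 mm either way from one kitchen to the next and must be felt
- press: wooden tortilla press, loose, about 1.2 kg: base 200 mm (x) x 240 mm (y) x 28 mm, upper board, lever post at its -y end (113 mm high), lever along y with its handle past the +y end. Origin: centre of the base's underside; axes as the cleat's. It starts 2.5 to 3.7 mm short of the back cleat (cleat x -2.5 to -3.7 mm); hard against it, x is 0. The wedge pushes it there
- wedge: pale waxed wooden wedge lying free in the slot's mouth: 160 mm long, 30 mm high, 42.7 mm wide at its head (-y end), 16 mm at its tip (+y), taper 1 in 6, 0.1 kg. Origin: underside, half-way along, 15 mm from the straight face (+x) that lies along the press. Its y is the driving direction. Friction holds it where it is left
- wedge_head (a point): centre of the wedge's flat head end (42.7 x 30 mm), 15 mm above the shelf; struck along +y. It stops after 28 to 75 mm, 20 to 60 mm outside the press's end. Resistance is under 9 N while the press moves; then it rises steeply, within 2 mm. 15 N is a firm tap; over 50 N splits the wedge, so tap slowly (mallet under 40 mm/s)
- mallet: kitchen mallet lying on the shelf, about 0.36 kg. Red-brown block head 120 mm long (y; striking faces at y +60 and -60 mm), 52 mm wide (x), 60 mm high. Handle 22 mm thick from the head's middle to -x, 30 mm high, ending 194 mm from the origin (centre of the head's underside). Grip the head across its width 35 mm in front of or behind the handle, or grip the handle
- jarrito: glazed brown clay jug, 92 mm high, 86 mm across, small loop handle; bystander. Origin: centre of its underside
- warmer: round purple plastic tortilla warmer with a snap lid, 214 mm across, 94 mm high; bystander. Origin: centre of its underside
- spoon: steel spoon, 190 mm long; bystander. Origin: underside, near its middle
- molcajete: dark grey stone mortar on three feet with its pestle standing in it, 172 mm across, about 145 mm high; bystander. Origin: centre of its underside
- salsa_jar: dark red glass jar with a steel lid, 66 mm across, 100 mm high; bystander. Origin: centre of its underside
- cazuela: open terracotta bowl, 124 mm across, 45 mm high; bystander. Origin: centre of its underside
There are look-alikes about, which are no part of the job. What is shaped like the wedge but yellow is not meant.

How it is judged (in metres and radians):
On the way, in this order (a step that is already met when the one before it is completed fails the run):
1. the mallet taps the wedge's head (contact force between mallet and wedge above 3 N).
2. the mallet is drawn clear of the wedge again (contact force between mallet and wedge below 0.05 N), for 0.15 s.
3. a further firm tap (15 N or more) with the mallet, with the press hard against the back cleat and the wedge no longer moving (contact force between mallet and wedge above 15 N and linear speed of wedge below 0.02 m/s and x of press in the frame of cleat above -0.0018 m and angle between the x axis of press and the x axis of cleat, either way round below 0.03 rad).
At the end, for the whole second after the job is handed in: The press is hard against the back cleat (within 1.8 mm, square within 0.03 rad); the wedge lies flat and straight beside it, head at most 70 mm outside the press, gripped (1 N or more between them); the mallet lies flat and still on the shelf, touching neither of them (x of press in the frame of cleat above -0.0018 m and angle between the x axis of press and the x axis of cleat, either way round below 0.03 rad and y of wedge_head in the frame of press above -0.19 m and angle between the y axis of wedge and the y axis of press, either way round below 0.04 rad and height (world z) of each of wedge, mallet below 0.006 m and angle between wedge's own z axis and vertical below 0.06 rad and contact force between wedge and press above 1 N and angle between mallet's own z axis and vertical below 0.08 rad and linear speed of mallet below 0.02 m/s and contact force between mallet and wedge below 0.05 N and contact force between mallet and press below 0.05 N).
It fails at once if the mallet hits or presses the wedge with more than 50 N (it would split) (contact force between mallet and wedge above 50 N).
It fails at once if a bystander is moved by more than 20 mm (distance of any of jarrito, warmer, spoon, molcajete, salsa_jar, cazuela from where it was at the start of the episode above 0.02 m).
It also fails if it takes over 51 s, if anything falls off the work surface, if the arm or the gripper's body presses on something with over 40 N, if the wrist force passes 120 N, or if a joint passes its speed limit or range.

## Robot

A 7-joint arm with a two-finger parallel gripper is mounted at the origin on the work surface. World frame = base frame: x ahead of the robot, y to its left, z up, the work surface at z = 0. Lengths are in mm, angles in rad, forces in N, time in s.
With the tool pointing down it reaches from about 400 to 875 mm from the base axis. Payload 4.4 kg.
Tool frame: the origin (TCP) lies at the very end of the fingers, on their centre line; the grasp point (between the pads) lies 19 mm behind it; z points along the fingers, y is the direction in which the jaws open and shut (so a half turn about z gives the same grasp; the last joint's range is limited). The gripper opens to 85 mm and grips with 20 to 120 N. Pads are 22 mm wide; open, the fingers measure 114 mm over their backs; the gripper's body (76 mm by 85 mm) begins 54 mm behind the grasp point. The pads swing forward as they close: fully open they stand 13 mm farther back than shut.
Start: joints at [1.137, 0.628, 0.038, 1.517, -0.027, 0.996, -0.02], TCP at [233.744, -606.532, 231.313] pointing down, gripper open.
Joint ranges: [-3.06, 3.06], [-0.37, 2.12], [-1.25, 1.32], [0.18, 2.47], [-1.1, 4.24], [0.23, 1.98], [-2.94, 2.94]. Speed limits (rad/s): [2.57, 2.57, 3.14, 3.14, 3.14, 3.14, 3.14].

## Interface

Orientations are given as [roll, pitch, yaw] about the fixed x, y, z axes, in that order (R = Rz(yaw) Ry(pitch) Rx(roll)).
In Python, from cell import ctrl gives the robot as it stands.
- The arm moves only by the shell command python3 -m crank 'ROWS' [OPENING]. ROWS is JSON, a list that holds one entry, the list of rows, each a list of 6 numbers: the shift along the tool's x, y, z in units of 30 mm (1.0 is 30 mm), then the turn, a rotation vector about the tool's x, y, z in units of 6 degrees (1.0 is 6 degrees). In form: [[[tx, ty, tz, rx, ry, rz], ...]]. A call has 1 to 12 rows; each row shifts and turns the pose as measured when the row begins, along the tool's axes as they then stand; what a row does not reach is not made up. A row lasts 1/12 s, in which the tool goes at most 41.7 mm and 7.16 degrees, less where a joint would pass 70% of its speed; a pose out of reach is approached as far as the arm can. A call is refused whole if a number of a shift passes 1 or a number of a turn 1, either way. A call with a gripper value outside its range is refused whole. OPENING is the gripper command: -1 is fully open, 1 is shut, values between are in proportion, set as the call begins (- or left out, the last holds). The fingers move at their own pace and stop on an object; the grip force is fixed at half the most. Time passes only in rows, so rows that do not move let the fingers close. It gives the time, the measured TCP pose, the force and the opening at its end, in the units of the state.
- ctrl.read_state(): the state, without advancing time (a new reading comes with each control period).
- ctrl.get_image(name): name is "side" or "top"; returns a dict with "color" (480x640x3 uint8, red, green, blue), "depth" (480x640 float32, mm along the optical axis (not along the pixel's ray), 0 where there is no reading), "camera_matrix" (3x3 intrinsics, pixels), "R" (3x3) and "t" (3): a world point X has camera coordinates R X + t. Camera axes: x right, y down, z forward; pixel columns grow to the right and rows downward; lengths in mm; the calibration is good to about 2 mm. A picture is of the moment at which its call begins.
- ctrl.finish_job(): hands the job in, once; it reports no verdict.
Trained networks look in a picture, given as the dict that the camera call returned (one of the last four; its "shot" number tells which), for a name from the list of things; names that differ only in an ending like _2 or _b are one class to them, and where a whole thing is asked for, a point or a joint stands for the part that bears it (a point fixed in the world has none). Each returns a list of dicts, best first, with "conf" (0 to 1); they miss things now and then, are a little off and sometimes report something else, mostly with a low value. They report only what shows in the picture. A call takes as long as a camera call. They do not tell look-alikes from the thing itself.
- ctrl.search_frame(query, picture): "extent" ([centre column, centre row, width, height] in pixels, round what is visible of it).
The state is a dict: "clock": time; "qpos": joint angles; "qd": joint speeds; "tau": joint torques, N m; "eef_pos": TCP position; "tool_rot": TCP orientation; "force": force on the tool from outside, world axes, zero at the start; "torque": the same for the moment, N m; "width": finger opening in mm.
Only numpy, scipy, OpenCV 4.12 (cv2) and the standard library are available. Lean on these libraries where they do the work, as an engineer would, in place of code of your own. Each camera call takes 0.05 s, during which the arm holds its last target. There are 200 camera calls.

## Working session

There is one attempt and no reset: what is moved stays moved. The work goes in short steps, Python scripts to look and compute and a shell command to move; the robot and the scene stay as the last step left them, time stands still between calls to the robot, and variables do not carry over. Pictures are saved under pics/ and viewed, about 8 in all and at most 12, crops included, and the job is handed in when it is done.

```bash
mkdir -p pics; ls
cat > h.py <<'E'
import numpy as np, cv2
from cell import ctrl
def shot(n):
    p=ctrl.get_image(n); return p
def world(p,u,v,d=None):
    K,R,t=map(np.array,(p["camera_matrix"],p["R"],p["t"]))
    if d is None: d=p["depth"][int(v),int(u)]
    return R.T@(np.linalg.inv(K)@np.array([u,v,1.])*d-t)
def onplane(p,u,v,z):
    K,R,t=map(np.array,(p["camera_matrix"],p["R"],p["t"]))
    r=R.T@np.linalg.inv(K)@np.array([u,v,1.]); c=-R.T@t
    return c+r*(z-c[2])/r[2]
def proj(p,X):
    K,R,t=map(np.array,(p["camera_matrix"],p["R"],p["t"]))
    q=K@(R@np.array(X,float)+t); return q[:2]/q[2]
def cloud(p):
    K,R,t=map(np.array,(p["camera_matrix"],p["R"],p["t"]))
    v,u=np.mgrid[:480,:640]; d=p["depth"]
    c=np.stack([u,v,np.ones_like(u)],-1)@np.linalg.inv(K).T*d[...,None]
    return (c-t)@R
def save(p,n,crop=None,s=1):
    im=p["color"][...,::-1]
    if crop: im=im[crop[1]:crop[3],crop[0]:crop[2]]
    cv2.imwrite("pics/"+n+".png",cv2.resize(im,None,fx=s,fy=s,interpolation=cv2.INTER_CUBIC))
E
python3 - <<'E'
from h import *
s=ctrl.read_state(); print(s)
for n in("top","side"):
    p=shot(n); save(p,n+"0"); print(n,-np.array(p["R"]).T@p["t"], p["R"])
    for q in("mallet","wedge","press","cleat","wedge_head","jarrito","spoon","cazuela","salsa_jar","molcajete","warmer"):
        print(q,[(np.round(r["extent"]).astype(int).tolist(),round(r["conf"],2)) for r in ctrl.search_frame(q,p)[:3]])
E
```

```text
pics
{'clock': 0.0, 'qpos': array([ 1.13717206,  0.62939586,  0.0384291 ,  1.51838363, -0.02702314,
        0.9963209 , -0.01998361]), 'qd': array([-0.00143748, -0.00042643, -0.00010481,  0.00039517,  0.00023377,
       -0.00023415,  0.00068958]), 'tau': array([-9.12965952e-04, -5.63407195e+01,  1.22581366e+00, -1.93451107e+01,
        1.11070729e-02,  1.03710510e-02,  5.90374512e-06]), 'eef_pos': array([ 233.53759572, -605.90329046,  230.35164465]), 'tool_rot': array([-3.13960233e+00,  2.43863046e-06,  3.67838103e-01]), 'force': array([-0.04583613,  0.06706099,  0.23388632]), 'torque': array([ 0.03194185, -0.01795278,  0.00640986]), 'width': 85.32537019474775}
top [ 259.80756734   71.76760761 1673.71056387] [[ 0.02776811 -0.99958849  0.00719667]
 [-0.98871988 -0.02852479 -0.14703512]
 [ 0.1471799  -0.0030326  -0.98910509]]
mallet [([444, 275, 61, 67], 0.9)]
wedge [([480, 334, 27, 47], 0.74), ([356, 256, 46, 18], 0.57)]
press [([306, 218, 116, 64], 0.79), ([356, 259, 42, 15], 0.16)]
cleat [([315, 206, 91, 70], 0.86), ([437, 181, 26, 26], 0.27)]
wedge_head [([356, 256, 44, 14], 0.92),
[... 351 characters left out ...]
716  855.85640491 1047.72727944] [[-0.78384911 -0.62078698  0.01428648]
 [-0.44394639  0.54417475 -0.71188865]
 [ 0.43415686 -0.56435571 -0.70214703]]
mallet [([412, 201, 54, 57], 0.92)]
wedge [([349, 243, 56, 36], 0.72), ([492, 204, 47, 25], 0.56), ([191, 400, 104, 103], 0.36)]
press [([274, 245, 130, 96], 0.85)]
cleat [([245, 252, 84, 101], 0.88), ([350, 243, 55, 37], 0.66), ([412, 201, 56, 59], 0.35)]
wedge_head [([493, 200, 43, 20], 0.79), ([349, 242, 51, 33], 0.61)]
jarrito [([284, 170, 29, 33], 0.92)]
spoon [([367, 150, 52, 27], 0.89)]
cazuela [([288, 355, 55, 50], 0.98)]
salsa_jar [([335, 157, 21, 38], 0.56)]
molcajete [([161, 312, 76, 72], 0.71)]
warmer [([191, 399, 108, 104], 0.69)]
```

Run:
```python
from h import *
p=shot("top"); save(p,"topc",(230,140,530,365),2.66)
```

```text
(no output)
```

View pics/topc.png

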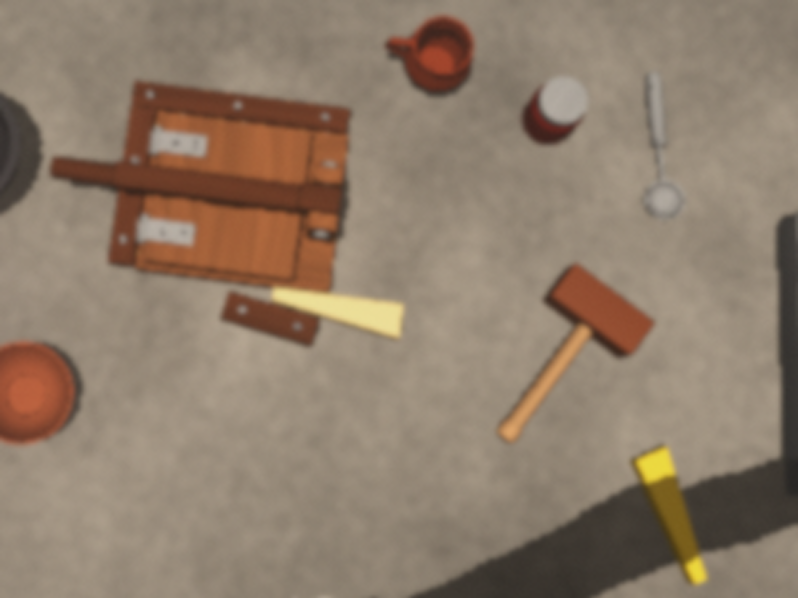

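View pics/side0.png

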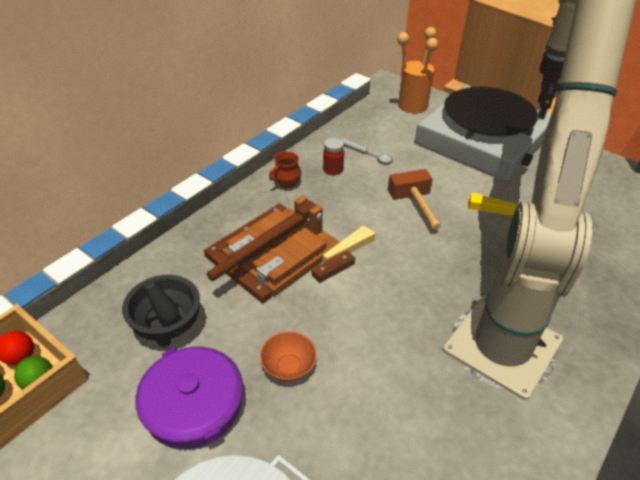

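The top crop shows the pale wedge at full-frame (358,257) in the slot's mouth and the mallet at (444,275). The candidates for the wedge are the pale one at (358,257) and the yellow look-alike at (483,334). I choose the pale one, which lies beside the press. There is only one mallet. Next I measure the poses.

```bash
cat >> h.py <<'E'
def rect(pts):
    (c,wh,a)=cv2.minAreaRect(pts.astype(np.float32)); return np.round(c,1),np.round(wh,1),round(a,2)
def hsv(p): return cv2.cvtColor(p["color"],cv2.COLOR_RGB2HSV)
def flat(p,m,z):
    v,u=np.nonzero(m); return np.array([onplane(p,a,b,z)[:2] for a,b in zip(u,v)])
def box(m,u0,v0,u1,v1):
    o=np.zeros_like(m); o[v0:v1,u0:u1]=m[v0:v1,u0:u1]; return o
E
python3 - <<'E'
from h import *
p=shot("top"); C=cloud(p); h=hsv(p)
for n,(u,v) in dict(wedge=(360,257),mallet=(455,257),handle=(432,290),table=(420,330),press=(320,225),lever=(300,210)).items(): print(n,h[v,u],np.round(C[v,u],1))
z=C[...,2]
mw=box((h[...,1]<130)&(h[...,2]>190)&(h[...,0]<35),325,240,390,272)
print("wedge n",mw.sum(), np.median(z[mw])); P=flat(p,mw,30); print(rect(P)); 
w=cv2.minAreaRect(P.astype(np.float32)); print(np.round(cv2.boxPoints(w),1))
# convex quad
hull=cv2.convexHull(P.astype(np.float32)); print("poly",np.round(cv2.approxPolyDP(hull,5,True)[:,0],1).tolist())
mm=box((z>45)&(z<75),425,225,485,285); print("mallet top z",np.median(z[mm]),mm.sum()); P=flat(p,mm,60);print(rect(P))
mh=box((h[...,0]<14)&(h[...,1]>150),425,225,485,285); print('col',mh.sum())
hd=box((z>18)&(z<42),410,255,455,310); P=flat(p,hd,30);print("handle",rect(P))
# press/back cleat
pr=box((z>18)&(z<34),260,160,365,275)
P=C[pr][:,:2]; print("base+cleats",rect(P))
save({"color":np.repeat(((mw*120+mm*200+hd*100+pr*60).clip(0,255).astype(np.uint8))[...,None],3,2)},"m",(230,140,530,365),2.66)
E
```

```text
wedge [ 25  91 236] [455.2 -34.9  32. ]
mallet [  9 169 148] [ 461.1 -336.1   55.1]
handle [ 15 128 191] [ 355.2 -266.1   38.1]
table [ 18  49 140] [ 227.6 -235.6   -3.3]
press [ 11 166 163] [551.8  96.9  57. ]
lever [  9 161 106] [590.8 160.5  95.6]
wedge n 450 29.43938462205478
(array([464. , -23.9]), array([162.7,  40.3]), 77.5)
[[ 426.7  -99. ]
 [ 466.  -107.7]
 [ 501.3   51.1]
 [ 461.9   59.8]]
poly [[478.8999938964844, 56.099998474121094], [466.1000061035156, 46.0], [430.79998779296875, -80.69999694824219], [431.29998779296875, -100.0], [463.8999938964844, -102.80000305175781], [470.0, -89.80000305175781]]
mallet top z 59.01694404367148 652
(array([ 433.1, -314.1]), array([120.8, 128.7]), 53.77)
col 546
handle (array([ 386.4, -260.7]), array([ 66.2, 171. ]), 51.57)
base+cleats (array([573.6,  96.2]), array([314. , 302.8]), 84.38)
```

View pics/m.png

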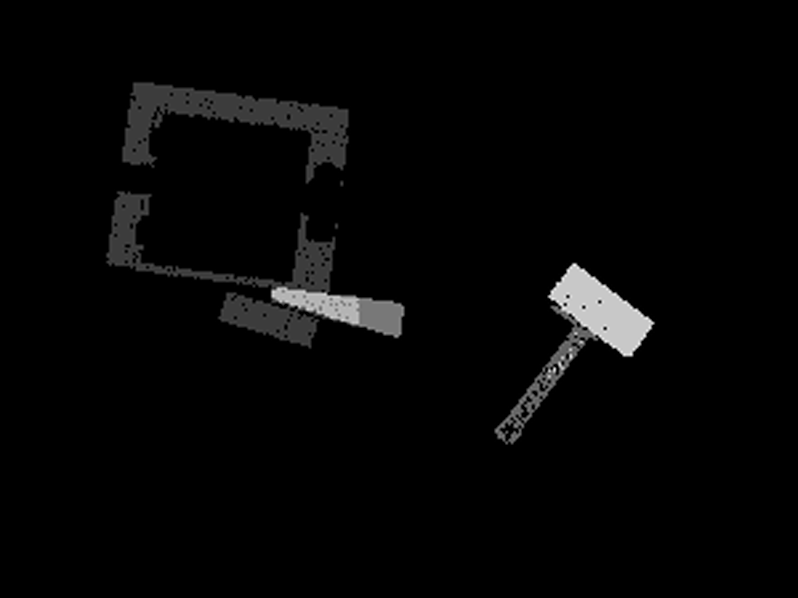

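The mask picture separates the wedge, mallet head, handle and press base cleanly. Next I fit them precisely.

```bash
cat >> h.py <<'E'
from scipy.optimize import minimize
def fitpoly(p,m,local,z,x0):
    """fit planar outline (local, Nx2) at height z to mask m: pose x,y,yaw"""
    v,u=np.nonzero(cv2.dilate(m.astype(np.uint8),np.ones((25,25)))); P=np.array([onplane(p,a,b,z)[:2] for a,b in zip(u,v)]); M=m[v,u].astype(float)
    def cost(q):
        c,s=np.cos(q[2]),np.sin(q[2]); L=(P-q[:2])@np.array([[c,-s],[s,c]])
        d=np.array([cv2.pointPolygonTest(local.astype(np.float32),(float(a),float(b)),True) for a,b in L])
        return ((1/(1+np.exp(-d/1.2))-M)**2).sum()
    r=minimize(cost,x0,method="Nelder-Mead",options=dict(initial_simplex=np.array(x0)+np.array([[0,0,0],[8,0,0],[0,8,0],[0,0,.08]])))
    return np.round(r.x,3),round(r.fun,1)
WEDGE=np.array([[15,-80],[-27.7,-80],[-1,80],[15,80.]])
HEAD=np.array([[26,60],[-26,60],[-26,-60],[26,-60.]])
def comp(m,k=0):
    m=m.astype(np.uint8)
    if k: m=cv2.morphologyEx(m,cv2.MORPH_OPEN,np.ones((k,k)))
    n,l,s,_=cv2.connectedComponentsWithStats(m); return l==1+s[1:,4].argmax()
def wedgemask(p):
    h=hsv(p); return comp((h[...,1]<135)&(h[...,1]>60)&(h[...,2]>165)&(h[...,0]>=20)&(h[...,0]<35)&(np.abs(np.mgrid[:480,:640][0]-258)<25)&(np.abs(np.mgrid[:480,:640][1]-355)<45))
E
python3 - <<'E'
from h import *
p=shot("top"); C=cloud(p); z=C[...,2]
m=wedgemask(p); print(m.sum(),"wedge",fitpoly(p,m,WEDGE,30,[464,-24,-.12]))
m=comp(box((z>46)&(z<75),425,225,485,285),5); print(m.sum(),rect(flat(p,m,60)),"mallet",fitpoly(p,m,HEAD,60,[455,-324,-.6]))
# L cleat back edge outer line: top boundary in image columns 285..355
pr=comp(box((z>18)&(z<34),260,160,365,275))
E_=[]
for u in range(290,356):
    v=np.nonzero(pr[160:240,u])[0]
    if len(v): E_.append(onplane(p,u,160+v[0]-.5,26)[:2])
E_=np.array(E_); k=np.polyfit(E_[:,1],E_[:,0],1); print("back outer edge: slope",k,"yaw",-np.arctan(k[0]))
L=[]
for v in range(175,235):
    u=np.nonzero(pr[v,260:300])[0]
    if len(u): L.append(onplane(p,260+u[0]-.5,v,26)[:2])
L=np.array(L); k=np.polyfit(L[:,0],L[:,1],1); print("end edge",k,np.arctan(k[0]))
p=shot("side"); print("side mallet", np.round(onplane(p,412,201,30),0))
E
```

```text
489 wedge (array([ 4.61133e+02, -2.31570e+01, -9.60000e-02]), np.float64(30.7))
590 (array([ 462.8, -336.3]), array([120.2,  54.7]), 53.93) mallet (array([ 463.06 , -335.707,   -0.653]), np.float64(50.8))
back outer edge: slope [4.48424314e-01 5.47429410e+02] yaw -0.4215428118758601
end edge [-9.35810491e-02  3.07264289e+02] -0.09330929959290546
side mallet [ 418. -275.   30.]
```

```bash
cat >> h.py <<'E'
from scipy.spatial.transform import Rotation as Ro
def go(x,y,z,yaw):
    s=ctrl.read_state(); R=Ro.from_euler("xyz",s["tool_rot"])
    T=Ro.from_euler("xyz",[np.pi,0,yaw])
    print("t",round(s["clock"],2),"pos",np.round(s["eef_pos"],1),"rot",np.round(s["tool_rot"],3),"F",np.round(s["force"],1),"w",round(s["width"],1))
    print(" shift/30:",np.round(R.inv().apply(np.array([x,y,z])-s["eef_pos"])/30,2)," after turning:",np.round(T.inv().apply(np.array([x,y,z])-s["eef_pos"])/30,2)," turn/6deg:",np.round(np.degrees((R.inv()*T).as_rotvec())/6,2))
E
python3 -c "
from h import *
go(442,-363.5,130,.918); print(ctrl.read_state()['qpos'])"
```

```text
t 1.4 pos [ 233.7 -606.6  231.3] rot [ 3.142 -0.     0.368] F [ 0.2 -0.  -0.3] w 85.3
 shift/30: [ 9.39 -5.06  3.38]  after turning: [10.65  0.59  3.38]  turn/6deg: [ 0.   -0.   -5.25]
[ 1.13720871  0.62839404  0.0385386   1.51737955 -0.02700917  0.99626762
 -0.02000233]
```

```bash
python3 -m crank '[[[0.94,-0.5,0.34,0,0,0],[0.94,-0.5,0.34,0,0,0],[0.94,-0.5,0.34,0,0,0],[0.94,-0.5,0.34,0,0,0],[0.94,-0.5,0.34,0,0,0],[0.94,-0.5,0.34,0,0,0],[0.94,-0.5,0.34,0,0,0],[0.94,-0.5,0.34,0,0,0],[0.94,-0.5,0.34,0,0,0],[0.94,-0.5,0.34,0,0,0]]]' -1
python3 -m crank '[[[0,0,0,0,0,-1],[0,0,0,0,0,-1],[0,0,0,0,0,-1],[0,0,0,0,0,-1],[0,0,0,0,0,-1],[0,0,0,0,0,-0.25]]]'
python3 -c "
from h import *
go(442,-363.5,130,.918); print(ctrl.read_state()['qpos'])"
```

```text
clock: 2.23
eef_pos: [445.0, -370.3, 126.4]
tool_rot: [3.127, 0.005, 0.348]
force: [1.0, -0.5, -0.2]
width: 85.4
clock: 2.73
eef_pos: [455.2, -356.3, 123.4]
tool_rot: [3.135, 0.005, 0.945]
force: [-0.1, 0.4, 0.2]
width: 85.4
t 2.73 pos [ 455.2 -356.3  123.4] rot [3.135 0.005 0.945] F [-0.1  0.4  0.2] w 85.4
 shift/30: [-0.45 -0.22 -0.22]  after turning: [-0.46 -0.2  -0.22]  turn/6deg: [0.06 0.05 0.25]
[ 0.68380327  0.66303045 -0.11103373  1.82684193  0.12145434  0.65192099
 -0.12622698]
```

```bash
python3 -m crank '[[[-0.23,-0.11,0,0.06,0.05,0.25],[-0.2,-0.1,0,0,0,0],[0,0,0,0,0,0],[0,0,0,0,0,0]]]'
python3 - <<'E'
from h import *
go(442,-363.5,130,.918)
p=shot("top"); s=ctrl.read_state()
save(p,"grasp",(400,200,520,290),5)
go(442,-363.5,9,.918)
E
```

```text
clock: 3.07
eef_pos: [440.6, -364.6, 123.6]
tool_rot: [-3.141, -0.0, 0.908]
force: [0.1, -0.8, 0.6]
width: 85.6
t 3.07 pos [ 440.6 -364.6  123.6] rot [-3.141 -0.     0.908] F [ 0.1 -0.8  0.6] w 85.6
 shift/30: [ 0.06  0.01 -0.21]  after turning: [ 0.06  0.02 -0.21]  turn/6deg: [-0.  -0.  -0.1]
t 3.12 pos [ 440.4 -364.7  123.6] rot [-3.141 -0.     0.908] F [-1.  -0.5  0.2] w 85.4
 shift/30: [0.06 0.02 3.82]  after turning: [0.06 0.02 3.82]  turn/6deg: [-0.  -0.  -0.1]
```

View pics/grasp.png

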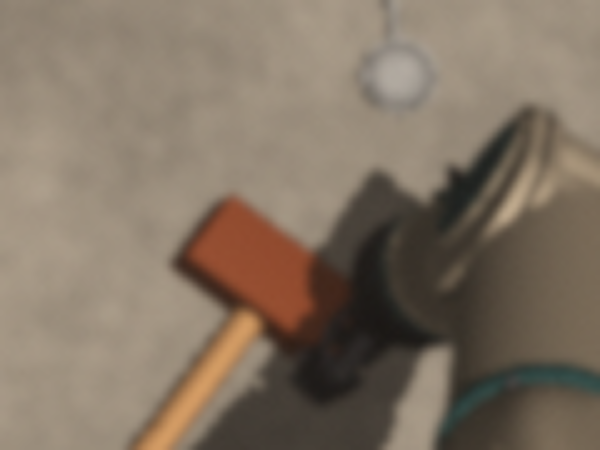

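The crop shows the gripper over the right-hand end of the mallet head, with its jaws across the width. I descend now.

```bash
python3 -m crank '[[[0.03,0.01,0.5,0,0,-0.1],[0.03,0,0.7,0,0,0],[0,0,0.7,0,0,0],[0,0,0.7,0,0,0],[0,0,0.5,0,0,0],[0,0,0.3,0,0,0],[0,0,0.1,0,0,0],[0,0,0,0,0,0]]]'
python3 -c "
from h import *
go(442,-363.5,9,.918)"
```

```text
clock: 3.78
eef_pos: [444.5, -365.7, 16.6]
tool_rot: [3.135, 0.001, 0.913]
force: [-0.9, -0.4, 0.6]
width: 85.4
t 3.78 pos [ 444.5 -365.7   16.6] rot [3.135e+00 1.000e-03 9.130e-01] F [-0.9 -0.4  0.6] w 85.4
 shift/30: [ 0.01 -0.11  0.25]  after turning: [ 0.01 -0.11  0.25]  turn/6deg: [ 0.07  0.01 -0.05]
```

```bash
python3 -m crank '[[[0,-0.1,0.2,0.07,0,-0.05],[0,0,0,0,0,0],[0,0,0,0,0,0]]]'
python3 -m crank '[[[0,0,0,0,0,0],[0,0,0,0,0,0],[0,0,0,0,0,0],[0,0,0,0,0,0],[0,0,0,0,0,0],[0,0,0,0,0,0],[0,0,0,0,0,0],[0,0,0,0,0,0]]]' 1
python3 -m crank '[[[0,0,0,0,0,0],[0,0,0,0,0,0],[0,0,0,0,0,0]]]'
python3 -m crank '[[[0,0,-0.2,0,0,0],[0,0,-0.3,0,0,0],[0,0,-0.3,0,0,0],[0,0,0,0,0,0],[0,0,0,0,0,0]]]'
python3 -c "
from h import *
go(441.8,-363.5,40,1.475)"
```

```text
clock: 4.03
eef_pos: [443.1, -364.5, 11.7]
tool_rot: [3.14, 0.001, 0.918]
force: [0.0, -0.8, -0.2]
width: 85.4
clock: 4.7
eef_pos: [444.5, -366.0, 13.8]
tool_rot: [3.135, 0.001, 0.917]
force: [0.2, 0.3, -1.0]
width: 51.3
clock: 4.95
eef_pos: [444.5, -366.0, 13.9]
tool_rot: [3.135, 0.001, 0.917]
force: [0.6, -0.3, -0.3]
width: 51.5
clock: 5.37
eef_pos: [443.0, -364.9, 39.5]
tool_rot: [3.138, 0.001, 0.918]
force: [-0.7, 0.6, -3.5]
width: 51.5
t 5.37 pos [ 443.  -364.9   39.5] rot [3.138e+00 1.000e-03 9.180e-01] F [-0.7  0.6 -3.5] w 51.5
 shift/30: [ 0.01 -0.06 -0.02]  after turning: [ 0.04 -0.04 -0.02]  turn/6deg: [ 0.03  0.02 -5.32]
```

Width 51.5 mm and 3.5 N of weight, so the mallet is gripped and lifted. Next I turn it and bring it in front of the wedge head.

```bash
python3 -m crank '[[[0,0,0,0,0,-0.5],[0,0,0,0,0,-0.9],[0,0,0,0,0,-0.9],[0,0,0,0,0,-0.9],[0,0,0,0,0,-0.9],[0,0,0,0,0,-0.7],[0,0,0,0,0,-0.4],[0,0,0,0,0,0],[0,0,0,0,0,0]]]'
python3 -c "
from h import *
go(434,-237,40,1.475)"
```

```text
clock: 6.12
eef_pos: [442.4, -365.2, 40.5]
tool_rot: [3.139, 0.004, 1.488]
force: [0.8, 0.5, -4.6]
width: 51.1
t 6.12 pos [ 442.4 -365.2   40.5] rot [3.139 0.004 1.488] F [ 0.8  0.5 -4.6] w 51.1
 shift/30: [ 4.24 -0.64 -0.  ]  after turning: [ 4.23 -0.69  0.02]  turn/6deg: [0.02 0.04 0.12]
```

```bash
python3 -m crank '[[[0.3,-0.05,0,0.02,0.04,0.12],[0.6,-0.1,0,0,0,0],[0.8,-0.12,0,0,0,0],[0.8,-0.12,0,0,0,0],[0.7,-0.1,0,0,0,0],[0.5,-0.08,0,0,0,0],[0.2,-0.05,0,0,0,0],[0,0,0,0,0,0],[0,0,0,0,0,0]]]'
python3 - <<'E'
from h import *
go(434,-237,18,1.475)
p=shot("top"); C=cloud(p); z=C[...,2]
m=wedgemask(p); print(m.sum(),"wedge",fitpoly(p,m,WEDGE,30,[461,-23,-.096]))
save(p,"pre",(330,180,510,315),4.4)
E
```

```text
clock: 6.87
eef_pos: [435.1, -240.1, 40.8]
tool_rot: [3.141, 0.001, 1.459]
force: [0.0, -0.6, -3.5]
width: 51.5
t 6.87 pos [ 435.1 -240.1   40.8] rot [3.141e+00 1.000e-03 1.459e+00] F [ 0.  -0.6 -3.5] w 51.5
 shift/30: [ 0.1  -0.05  0.76]  after turning: [ 0.1  -0.04  0.76]  turn/6deg: [ 0.01  0.01 -0.15]
489 wedge (array([ 4.61203e+02, -2.29960e+01, -9.60000e-02]), np.float64(29.6))
```

View pics/pre.png

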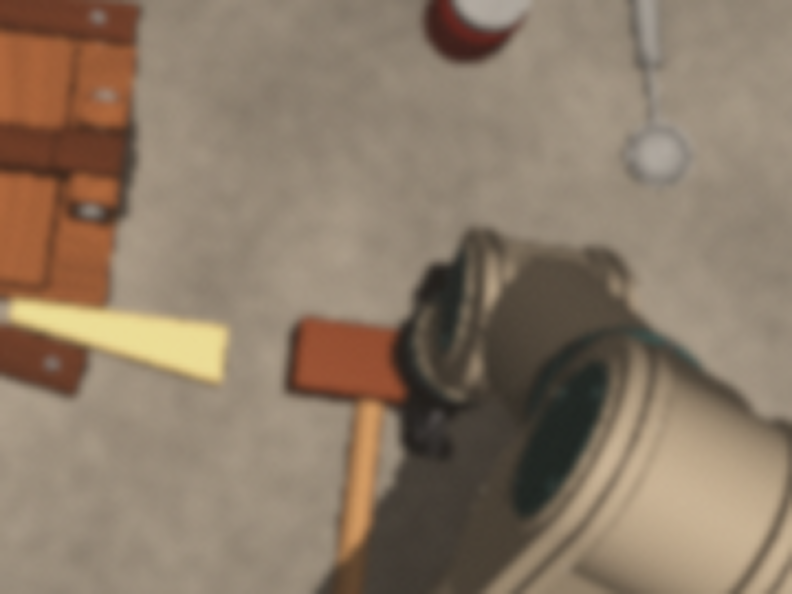

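Mallet head sits in line with the wedge head, gap about 40 mm. I lower it and approach.

```bash
python3 -m crank '[[[0.05,-0.02,0.25,0,0,-0.15],[0.05,-0.02,0.3,0,0,0],[0,0,0.2,0,0,0],[0,0,0,0,0,0],[0,0,0,0,0,0]]]'
python3 -c "
from h import *
go(434,-237,17,1.475)"
```

```text
clock: 7.33
eef_pos: [434.3, -242.0, 15.3]
tool_rot: [3.139, 0.003, 1.469]
force: [-0.2, 0.8, -3.1]
width: 51.1
t 7.33 pos [ 434.3 -242.    15.3] rot [3.139e+00 3.000e-03 1.469e+00] F [-0.2  0.8 -3.1] w 51.1
 shift/30: [ 0.16 -0.03 -0.06]  after turning: [ 0.16 -0.02 -0.06]  turn/6deg: [ 0.02  0.03 -0.06]
```

```bash
python3 -m crank '[[[0.2,-0.02,-0.08,0,0.03,-0.06],[0.25,0,0,0,0,0],[0.25,0,0,0,0,0],[0.15,0,0,0,0,0],[0.1,0,0,0,0,0]]]'
python3 -m crank '[[[0.08,0,0,0,0,0],[0.08,0,0,0,0,0],[0.08,0,0,0,0,0]]]'
python3 -c "
from h import *
go(438,-197,17,1.475)"
```

```text
clock: 7.75
eef_pos: [436.4, -211.8, 17.8]
tool_rot: [3.139, -0.0, 1.473]
force: [-0.5, -0.5, -4.1]
width: 51.3
clock: 8.0
eef_pos: [437.8, -202.7, 18.3]
tool_rot: [3.138, -0.001, 1.475]
force: [0.3, -0.9, -4.2]
width: 51.1
t 8.0 pos [ 437.8 -202.7   18.3] rot [ 3.138e+00 -1.000e-03  1.475e+00] F [ 0.3 -0.9 -4.2] w 51.1
 shift/30: [ 0.19 -0.01  0.04]  after turning: [ 0.19 -0.01  0.04]  turn/6deg: [ 0.03 -0.01  0.  ]
```

```bash
python3 -m crank '[[[0.08,0,0.02,0,0,0],[0.08,0,0.02,0,0,0],[0.08,0,0.02,0,0,0]]]'
python3 -m crank '[[[0.08,0,0.01,0,0,0],[0.08,0,0.01,0,0,0]]]'
python3 -m crank '[[[0.08,0,0.01,0,0,0],[0.08,0,0.01,0,0,0]]]'
```

```text
clock: 8.25
eef_pos: [438.8, -195.1, 16.6]
tool_rot: [3.138, -0.0, 1.475]
force: [-0.3, -1.2, -3.3]
width: 51.5
clock: 8.42
eef_pos: [439.2, -190.3, 15.9]
tool_rot: [3.138, 0.0, 1.475]
force: [-0.2, -0.9, -3.1]
width: 51.8
clock: 8.58
eef_pos: [439.6, -185.4, 15.2]
tool_rot: [3.138, 0.001, 1.474]
force: [0.6, -1.0, -3.8]
width: 51.1
```

```bash
cat > w.py <<'E'
from h import *
go(440,-190,17,1.475)
p=shot("top"); m=wedgemask(p); print(m.sum(),"wedge",fitpoly(p,m,WEDGE,30,[461.7,-16,-.096]))
E
python3 w.py
```

```text
t 8.58 pos [ 439.6 -185.4   15.2] rot [3.138e+00 1.000e-03 1.474e+00] F [ 0.6 -1.  -3.8] w 51.1
 shift/30: [-0.15  0.03 -0.06]  after turning: [-0.15  0.03 -0.06]  turn/6deg: [ 0.04  0.01 -0.01]
470 wedge (array([ 4.62504e+02, -1.21400e+01, -1.04000e-01]), np.float64(24.8))
```

```bash
python3 -m crank '[[[0.08,0,-0.02,0.02,0,0],[0.08,0,-0.02,0,0,0],[0.08,0,-0.01,0,0,0]]]'
python3 -m crank '[[[0.08,0,0,0,0,0],[0.08,0,0,0,0,0],[0.08,0,0,0,0,0]]]'
```

```text
clock: 8.88
eef_pos: [440.2, -177.4, 16.6]
tool_rot: [3.141, 0.0, 1.474]
force: [-0.2, -0.6, -3.2]
width: 51.0
clock: 9.13
eef_pos: [441.5, -169.9, 16.8]
tool_rot: [3.139, 0.001, 1.473]
force: [1.2, -1.8, -3.5]
width: 51.1
```

```bash
python3 -m crank '[[[0.08,0,0,0,0,0],[0.08,0,0,0,0,0]]]'
python3 -m crank '[[[0.08,0,0,0,0,0],[0.08,0,0,0,0,0]]]'
python3 w.py
```

```text
clock: 9.3
eef_pos: [442.6, -165.8, 17.1]
tool_rot: [3.138, 0.002, 1.472]
force: [-1.4, -5.8, -3.2]
width: 51.5
clock: 9.47
eef_pos: [442.9, -163.8, 17.4]
tool_rot: [3.138, 0.006, 1.469]
force: [-0.5, -5.9, -2.0]
width: 51.8
t 9.47 pos [ 442.9 -163.8   17.4] rot [3.138 0.006 1.469] F [-0.5 -5.9 -2. ] w 51.8
 shift/30: [-0.88 -0.01  0.02]  after turning: [-0.88 -0.01  0.01]  turn/6deg: [ 0.03  0.06 -0.05]
458 wedge (array([ 4.65755e+02,  8.89600e+00, -9.50000e-02]), np.float64(24.4))
```

Tap 1 gave about 6 N. I draw the mallet clear, then tap again.

```bash
python3 -m crank '[[[-0.25,0,0,0,0.04,-0.05],[-0.25,0,0,0,0,0],[0,0,0,0,0,0],[0,0,0,0,0,0],[0,0,0,0,0,0]]]'
python3 -m crank '[[[0.1,0,0,0,0,0],[0.1,0,0,0,0,0],[0.1,0,0,0,0,0],[0.1,0,0,0,0,0]]]'
python3 -m crank '[[[0.1,0,0,0,0,0],[0.1,0,0,0,0,0]]]'
```

```text
clock: 9.93
eef_pos: [441.0, -177.2, 17.3]
tool_rot: [3.139, 0.0, 1.476]
force: [-0.5, -0.0, -4.4]
width: 51.4
clock: 10.27
eef_pos: [442.0, -163.1, 17.2]
tool_rot: [3.14, -0.001, 1.477]
force: [0.4, -6.1, -3.1]
width: 51.2
clock: 10.43
eef_pos: [442.9, -159.2, 17.6]
tool_rot: [3.139, 0.003, 1.475]
force: [-1.1, -5.8, -2.1]
width: 51.3
```

```bash
python3 -m crank '[[[0.1,0,0,0,0.01,0],[0.1,0,0,0,0.01,0],[0.1,0,0,0,0,0]]]'
python3 -m crank '[[[0.1,0,0,0,0.01,0],[0.1,0,0,0,0.01,0],[0.1,0,0,0,0,0]]]'
python3 w.py
```

```text
clock: 10.68
eef_pos: [443.7, -154.8, 18.1]
tool_rot: [3.139, 0.008, 1.47]
force: [-0.3, -5.8, -3.5]
width: 51.7
clock: 10.93
eef_pos: [444.3, -150.7, 18.5]
tool_rot: [3.139, 0.013, 1.465]
force: [0.1, -5.7, -3.7]
width: 50.8
t 10.93 pos [ 444.3 -150.7   18.5] rot [3.139 0.013 1.465] F [ 0.1 -5.7 -3.7] w 50.8
 shift/30: [-1.32 -0.    0.07]  after turning: [-1.32 -0.02  0.05]  turn/6deg: [ 0.02  0.13 -0.09]
457 wedge (array([ 4.69427e+02,  2.20310e+01, -9.90000e-02]), np.float64(22.3))
```

```bash
python3 -m crank '[[[-0.25,0,0.03,0,0.13,-0.09],[-0.25,0,0.02,0,0,0],[0,0,0,0,0,0],[0,0,0,0,0,0],[0,0,0,0,0,0]]]'
python3 -m crank '[[[0.1,0,0,0,0,0],[0.1,0,0,0,0,0],[0.1,0,0,0,0,0],[0.1,0,0,0,0,0],[0.1,0,0,0,0.02,0]]]'
python3 -m crank '[[[0.1,0,0,0,0.02,0],[0.1,0,0,0,0.02,0],[0.1,0,0,0,0.02,0]]]'
python3 -m crank '[[[0.1,0,0,0,0.02,0],[0.1,0,0,0,0.02,0],[0.1,0,0,0,0.02,0]]]'
python3 w.py
```

```text
clock: 11.4
eef_pos: [443.5, -163.7, 17.1]
tool_rot: [3.139, -0.002, 1.477]
force: [-0.4, -0.4, -3.7]
width: 51.3
clock: 11.82
eef_pos: [445.3, -147.3, 17.3]
tool_rot: [3.138, -0.002, 1.478]
force: [1.4, -13.4, -0.8]
width: 51.3
clock: 12.07
eef_pos: [444.6, -147.3, 17.9]
tool_rot: [3.141, 0.004, 1.47]
force: [-0.8, -8.8, -4.0]
width: 51.5
clock: 12.32
eef_pos: [443.8, -147.3, 18.4]
tool_rot: [-3.139, 0.01, 1.461]
force: [-0.9, -7.9, -3.8]
width: 51.5
t 12.32 pos [ 443.8 -147.3   18.4] rot [-3.139  0.01   1.461] F [-0.9 -7.9 -3.8] w 51.5
 shift/30: [-1.43  0.03  0.06]  after turning: [-1.43  0.01  0.05]  turn/6deg: [-0.02  0.09 -0.14]
457 wedge (array([ 4.70199e+02,  2.51070e+01, -1.00000e-01]), np.float64(22.8))
```

Stalled at TCP y −147.3. I draw back and give a firmer tap with a ramped push.

```bash
python3 -m crank '[[[-0.25,-0.03,0.05,-0.02,0.1,-0.14],[-0.25,0,0,0,0,0],[0,0,0,0,0,0],[0,0,0,0,0,0],[0,0,0,0,0,0]]]'
python3 -m crank '[[[0.1,0,0,0,0,0],[0.1,0,0,0,0,0],[0.1,0,0,0,0,0],[0.1,0,0,0,0,0],[0.1,0,0,0,0,0]]]'
python3 -m crank '[[[0.15,0,0,0,0,0],[0.2,0,0,0,0.02,0]]]'
python3 -m crank '[[[0.25,0,0,0,0.02,0]]]'
python3 -m crank '[[[0.28,0,0,0,0.02,0]]]'
```

```text
clock: 12.78
eef_pos: [441.8, -162.0, 17.2]
tool_rot: [3.141, -0.001, 1.475]
force: [1.4, 0.0, -3.4]
width: 51.5
clock: 13.2
eef_pos: [443.2, -147.0, 17.6]
tool_rot: [-3.141, 0.003, 1.475]
force: [-0.4, -16.9, 1.8]
width: 51.3
clock: 13.37
eef_pos: [442.4, -146.9, 18.6]
tool_rot: [-3.138, 0.015, 1.466]
force: [-1.0, -18.1, 3.2]
width: 51.3
clock: 13.45
eef_pos: [441.8, -146.9, 19.3]
tool_rot: [-3.136, 0.023, 1.459]
force: [-2.8, -22.4, 3.5]
width: 51.2
clock: 13.53
eef_pos: [441.0, -146.8, 20.1]
tool_rot: [-3.134, 0.032, 1.45]
force: [-2.9, -22.1, 3.5]
width: 51.4
```

```bash
python3 w.py
```

```text
t 13.53 pos [ 441.  -146.8   20.1] rot [-3.134  0.032  1.45 ] F [ -2.9 -22.1   3.5] w 51.4
 shift/30: [-1.43  0.14  0.15]  after turning: [-1.43  0.1   0.1 ]  turn/6deg: [-0.08  0.3  -0.24]
453 wedge (array([ 4.70254e+02,  2.55810e+01, -1.01000e-01]), np.float64(21.7))
```

```bash
python3 -m crank '[[[-0.25,-0.05,0.08,-0.05,0.3,-0.24],[-0.25,-0.05,0.02,0,0,0],[0,0,0,0,0,0],[0,0,0,0,0,0],[0,0,0,0,0,0]]]'
python3 w.py
python3 -m crank '[[[0.1,0,0,0,0,0],[0.1,0,0,0,0,0],[0.1,0,0,0,0,0],[0.1,0,0,0,0,0],[0.1,0,0,0,0,0]]]'
python3 -m crank '[[[0.2,0,0,0,0,0],[0.25,0,0,0,0.02,0],[0.25,0,0,0,0.02,0]]]'
```

```text
clock: 14.0
eef_pos: [437.0, -163.9, 18.3]
tool_rot: [-3.14, 0.005, 1.473]
force: [1.0, -0.2, -3.5]
width: 51.6
t 14.0 pos [ 437.  -163.9   18.3] rot [-3.14   0.005  1.473] F [ 1.  -0.2 -3.5] w 51.6
 shift/30: [-0.86  0.18  0.05]  after turning: [-0.86  0.18  0.04]  turn/6deg: [-0.01  0.05 -0.02]
459 wedge (array([ 4.70075e+02,  2.43460e+01, -1.01000e-01]), np.float64(23.6))
clock: 14.47
eef_pos: [439.0, -146.5, 18.3]
tool_rot: [-3.139, 0.007, 1.476]
force: [-1.2, -16.9, 1.1]
width: 51.4
clock: 14.72
eef_pos: [437.1, -146.3, 20.4]
tool_rot: [-3.133, 0.032, 1.456]
force: [-2.3, -18.5, 4.2]
width: 51.5
```

Repeat firm tap of 17–18 N stopped at the same place. Next I withdraw and lay the mallet down.

```bash
python3 -m crank '[[[-0.25,-0.05,0.05,-0.07,0.3,-0.2],[-0.4,0,0,0,0,0],[-0.7,0,0,0,0,0],[-0.7,0,0,0,0,0],[-0.6,0,0,0,0,0],[-0.3,0,0,0,0,0],[0,0,0,0,0,0],[0,0,0,0,0,0]]]'
python3 - <<'E'
from h import *
go(430,-250,14,1.475)
p=shot("side"); C=cloud(p); s=ctrl.read_state()["eef_pos"]
y,x=np.array(C[...,1]),C[...,0]; z=C[...,2]
h=hsv(p)
m=(x>410)&(x<455)&(y>s[1]+50)&(y<s[1]+90)&(z>40)&(z<90)
P=C[m]; 
A=np.c_[P[:,:2]-P[:,:2].mean(0),np.ones(len(P))]; print(len(P),np.round(np.linalg.lstsq(A,P[:,2],rcond=None)[0],3), np.median(P[:,2]))
m=(x>260)&(x<400)&(y>s[1]+10)&(y<s[1]+65)&(z>18)&(z<60); P=C[m]
if len(P)>9: print("handle",len(P),np.polyfit(P[:,0],P[:,2],1),np.median(P[:,2]))
save(p,"held",(330,130,480,250),5)
E
```

```text
clock: 15.38
eef_pos: [428.7, -238.0, 20.5]
tool_rot: [3.141, 0.005, 1.48]
force: [-0.2, 0.6, -3.2]
width: 51.9
t 15.38 pos [ 428.7 -238.    20.5] rot [3.141 0.005 1.48 ] F [-0.2  0.6 -3.2] w 51.9
 shift/30: [-0.39  0.08  0.22]  after turning: [-0.39  0.08  0.22]  turn/6deg: [0.01 0.05 0.05]
194 [ 0.129 -0.134 63.898] 65.66774803900903
handle 410 [2.80322189e-03 4.13657214e+01] 43.0020851971838
```

View pics/held.png

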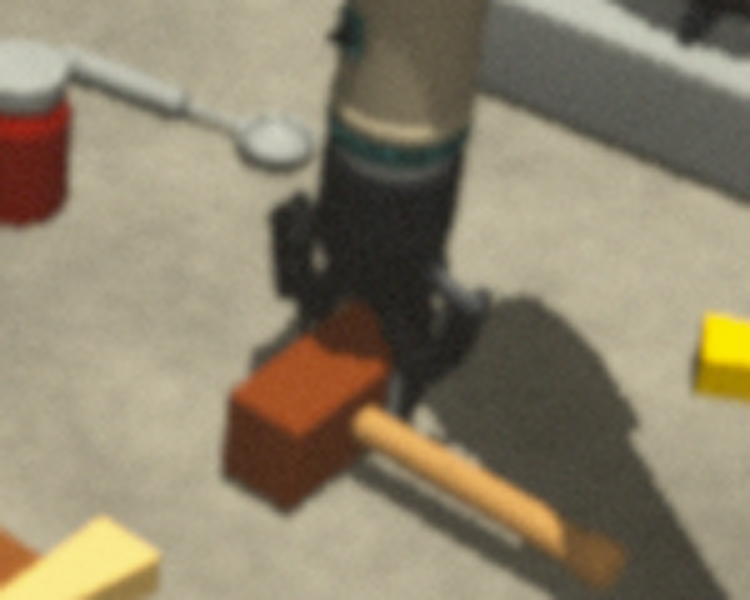

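The crop shows the mallet level in the grip, clear of the wedge at lower left. I back off a little more, lower until it touches, and release.

```bash
python3 -m crank '[[[-0.3,0,0,0,0.05,0],[-0.2,0,0.05,0,0,0],[0,0,0.08,0,0,0],[0,0,0.05,0,0,0],[0,0,0,0,0,0]]]'
python3 -m crank '[[[0,0,0.05,0,0,0],[0,0,0.04,0,0,0]]]'
python3 -m crank '[[[0,0,0.04,0,0,0],[0,0,0.04,0,0,0]]]'
```

```text
clock: 15.85
eef_pos: [428.8, -246.0, 14.6]
tool_rot: [3.141, -0.004, 1.49]
force: [-0.1, -0.3, -3.1]
width: 51.6
clock: 16.02
eef_pos: [429.0, -245.3, 13.7]
tool_rot: [3.141, -0.002, 1.491]
force: [-5.0, -0.4, 22.9]
width: 51.4
clock: 16.18
eef_pos: [429.1, -245.4, 13.7]
tool_rot: [3.141, 0.001, 1.491]
force: [-3.4, -0.3, 9.5]
width: 51.0
```

Touched down. Now I open and retreat upward.

```bash
python3 -m crank '[[[0,0,0,0,0,0],[0,0,0,0,0,0],[0,0,0,0,0,0],[0,0,0,0,0,0],[0,0,0,0,0,0],[0,0,0,0,0,0],[0,0,0,0,0,0]]]' -1
python3 -m crank '[[[0,0,-0.2,0,0,0],[0,0,-0.4,0,0,0],[0,0,-0.7,0,0,0],[0,0,-0.8,0,0,0],[0,0,-0.8,0,0,0],[0,0,-0.8,0,0,0],[-0.4,0,-0.6,0,0,0],[-0.8,0,-0.3,0,0,0],[-0.8,0,0,0,0,0],[-0.8,0,0,0,0,0],[-0.4,0,0,0,0,0],[0,0,0,0,0,0]]]'
python3 - <<'E'
from h import *
p=shot("top"); C=cloud(p); z=C[...,2]
m=wedgemask(p); print(m.sum(),"wedge",fitpoly(p,m,WEDGE,30,[470,25,-.1]))
for q in("mallet","jarrito","spoon","cazuela","salsa_jar","molcajete","warmer","press"): print(q,[np.round(r["extent"]).astype(int).tolist() for r in ctrl.search_frame(q,p)[:2]])
save(p,"end",(250,140,530,350),2.85)
p=shot("side");C=cloud(p)
x,y,z=C[...,0],C[...,1],C[...,2]; m=(x>412)&(x<450)&(y>-255)&(y<-165)&(z>45)&(z<75); P=C[m]
A=np.c_[P[:,:2]-P[:,:2].mean(0),np.ones(len(P))]; print("mallet top",len(P),np.round(np.linalg.lstsq(A,P[:,2],rcond=None)[0],3),np.median(P[:,2]))
E
```

```text
clock: 16.77
eef_pos: [431.0, -243.3, 14.8]
tool_rot: [3.138, 0.001, 1.494]
force: [-0.2, -0.3, -0.1]
width: 85.3
clock: 17.77
eef_pos: [422.2, -340.4, 163.6]
tool_rot: [3.14, 0.001, 1.5]
force: [0.1, 0.1, -0.4]
width: 85.4
469 wedge (array([ 4.7001e+02,  2.4059e+01, -9.9000e-02]), np.float64(27.4))
mallet [[414, 292, 44, 68], [343, 254, 45, 16]]
jarrito [[303, 214, 109, 63], [391, 161, 32, 30]]
spoon [[481, 195, 14, 52]]
cazuela [[236, 287, 36, 39], [484, 196, 13, 55]]
salsa_jar [[436, 181, 29, 24]]
molcajete [[209, 194, 56, 49], [316, 206, 90, 70]]
warmer [[315, 204, 91, 69], [175, 259, 69, 70]]
press [[304, 215, 114, 67]]
mallet top 286 [-1.0000e-03 -4.0000e-03  5.9322e+01] 59.21077854027574
```

View pics/end.png

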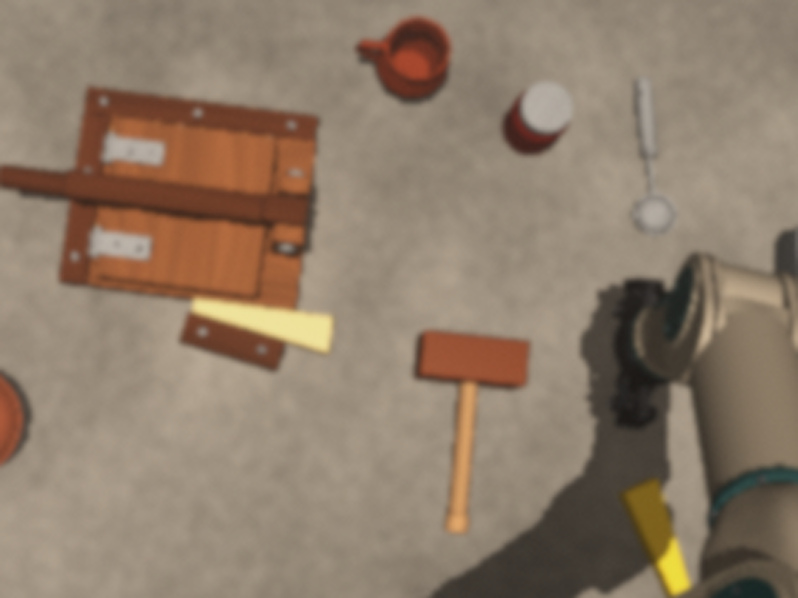

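The final view shows the wedge driven in with its head about 38 mm outside the press, the mallet flat and clear, and the bystanders unmoved.

```bash
python3 -c "
from cell import ctrl
print(ctrl.finish_job())"
```

```text
the job is handed in; nothing more can be done
None
```

I drove the wedge in, laid the mallet down and handed the job in at about 18 s of the 51 s allowed. No verdict was reported.

**Taps:** I gave five separate slow taps with the mallet, drawing it clear each time. The wedge advanced about 48 mm in all. Two firm taps came last. The first peaked at about 22 N on the wrist sensor and the second at about 18.5 N, and on the second the mallet stopped within 0.5 mm of the first.

**Final checks:**
- **Wedge:** it stayed in place, straight in the slot to within about 0.01 rad. Its head is about 38 mm outside the press.
- **Mallet:** it lies flat, with the top at 59 mm and a slope under 0.005 rad. It is well clear of both the wedge and the press.
- **Bystanders:** the jarrito, spoon, cazuela, salsa jar, molcajete and warmer were all found within a few pixels of where they started. The detector also gave a few false hits on the press for the jarrito and warmer, which I discounted against the picture.

**Not measured directly:** I inferred that the press is hard against the back cleat from the sharp rise in resistance, without measuring the gap. The camera fits of the wedge varied by about 1.5 mm between the last pictures, so they do not confirm "no movement" any more finely than that. The touch-down of the mallet pressed on the shelf with about 23 N for a moment.

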